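Press a re-glued powder pan into its compact

ROBOT

A 6-joint arm with a two-finger parallel gripper is mounted at the origin on the work surface. World frame = base frame: x ahead of the robot, y to its left, z up, the work surface at z = 0. Lengths are in m, angles in rad, forces in N, time in s.
With the tool pointing down it reaches from about 0.3 to 0.875 m from the base axis. Payload 6.4 kg.
Tool frame: the origin (TCP) lies between the finger pads; the fingertips stand 25 mm ahead of it and the grasp point (between the pads) lies 6 mm ahead of it; z points along the fingers, y is the line along which they close (so a half turn about z gives the same grasp; the last joint's range is limited). The gripper opens to 85 mm and grips with 20 to 120 N. Pads are 22 mm wide; open, the fingers measure 114 mm over their backs; the gripper's body (76 mm by 85 mm) begins 54 mm behind the grasp point. The pads swing forward as they close: fully open they stand 13 mm farther back than shut.
Start: joints at [-1.347, 0.181, 1.607, -0, 1.354, -0.206], TCP at [0.24, -0.523, 0.256] pointing down, gripper open.
Joint ranges: [-2.99, 2.99], [-0.89, 2.07], [0.3, 2.58], [-1.14, 4.28], [0, 2.63], [-3.12, 3.12]. Speed limits (rad/s): [2.57, 2.57, 3.01, 3.14, 3.14, 3.14].

INTERFACE

Orientations are given as a unit quaternion [w, x, y, z].
In Python, from bench import ctrl gives the robot as it stands.
- The arm moves only by the tool servo_tool, never from a script. Its argument "series" is text: rows parted by semicolons, each of 7 numbers parted by spaces: the gripper command: -1 is fully open, 1 is shut, values between are in proportion, then the shift along the tool's x, y, z in m, then the turn, a rotation vector about the tool's x, y, z in degrees. A call has 1 to 12 rows; each row is the pose to reach, as a shift and turn from the pose commanded when the call began, along the tool's axes at that moment; what a row does not reach only later rows make up. A row lasts 1/12 s, in which the tool goes at most 41.7 mm and 7.16 degrees, less where a joint would pass 70% of its speed; a pose out of reach is approached as far as the arm can. A call with a gripper value outside its range is refused whole. The fingers move at their own pace and stop on an object; the grip force is fixed at half the most. Time passes only in rows, so rows that repeat a pose let the fingers close. It gives the time, the measured TCP pose, the force, the opening and the grip force at its end, in the units of the state.
- ctrl.get_obs(): the state, without advancing time (a new reading comes with each control period).
- ctrl.camera(name): name is "side" or "top"; returns a dict with "img" (384x512x3 uint8, red, green, blue), "z_map" (384x512 float32, m along the optical axis (not along the pixel's ray), 0 where there is no reading), "fovy" (degrees; the focal length in pixels is half the picture's height over the tangent of half this angle, whatever the lens; pixels are square), "cx", "cy" (the principal point, pixels), "extrinsics" (4x4, takes a point from camera to world coordinates). Camera axes: x right, y down, z forward; pixel columns grow to the right and rows downward; lengths in m; the calibration is good to about 2 mm. A picture is of the moment at which its call begins.
- ctrl.hand_in(): hands the job in; it is judged then, once.
The state is a dict: "time_s": time; "q": joint angles; "dq": joint speeds; "joint_efforts": joint torques, N m; "eef_pos": TCP position; "eef_rot": TCP orientation; "wrist_force": force on the tool from outside, world axes, zero at the start; "torque": the same for the moment, N m; "opening": opening from 0.0 (shut) to 1.0 (fully open); "grasp_force": force on a finger pad.
Only numpy, scipy, OpenCV 4.12 (cv2) and the standard library are available. Lean on these libraries where they do the work, as an engineer would, in place of code of your own. Each camera call takes 0.05 s, during which the arm holds its last target. There are 200 camera calls.

TASK

The powder pan in the low round compact has just been re-glued: set the compact flat in the round nest of the little bench press's pulled-out tray, let go of it, and then slide the tray fully home under the press. Then push the press's palm knob down about 15 mm of its 24 mm travel, never down to its stop, and keep holding it there; the program finishes while still holding the knob down. Leave the other things on the table where they are.

Things in the scene. Friction and masses are not known exactly. Their poses are not given: they have to be found in the camera images.
- compact: The compact: a low black round disc, 54 mm diameter, 22 mm high, with a tan powder pan almost filling its top; about 60 g. It lies flat on the table to the robot's right (-y side). Origin: centre of its underside, z up.
- press: Bench press, fixed to the table. Grey base 120 x 300 x 12 mm, column at its +y end, head 60 mm wide overhanging at y -30 to +70 mm, underside 66 mm and top 122 mm up. Origin: on the table below the knob's axis; z up. The tray slides along its y axis: out is -y, home +y. Turned up to 0.35 rad from the world axes. Rails beside the tray (x = +-46 mm) rise to 24 mm.
- tray (a joint): Travel of the tray in m: 0 fully out, 0.110 fully home against its stop (nest exactly below the pad). It starts between 0 and 0.02. Not sprung; it stays where it is left, friction about 2 N.
- nest (a point): Centre of the nest's floor on the tray, 20 mm above the table, axes as the press. The nest is a round white ring, 60 mm inner and 72 mm outer diameter, its rim 6 mm above this point; open from above while the tray is out. It lies 90 mm to the press's +y side of the tab and, with the tray at 0, 110 mm to the -y side of the knob axis.
- tab (a point): Middle of the top edge of the tray's upright aluminium tab at its outer (-y) end, for pushing: 50 mm wide along the press's x, 8 mm thick, rising 40 mm above the tray plate to 60 mm above the table. Moves with the tray.
- knob_top (a point): Centre of the top of the black mushroom palm knob on the press head: 48 mm diameter, 28 mm high, flattish top 36 mm across, 174 mm above the table when at rest. Moves straight down as it is pressed. At rest there is a 24 mm gap between the knob's underside and the head's top.
- knob (a joint): Travel of the knob in m: 0 at rest (up), 0.024 at its hard stop. Sprung: it rises again when let go; starts to move at about 4 N, about 8 N at 15 mm with nothing under the pad and about 13 N with the compact under it.
- pad: Round black rubber pad below the press head, 40 mm diameter, carried down by the knob through a second spring (0.5 N per mm). Origin: centre of its underside, 48 mm above the table at rest, so 6 mm above a seated compact; it meets the compact after about 6 mm of knob travel and its push grows to about 5 N at 15 mm.
- mirror: Bystander: a square black folding mirror, 60 x 60 x 14 mm, lying flat near the compact. Origin: centre of its underside.
- jar: Bystander: a small upright round glass jar with a black cap, 44 mm diameter, 45 mm high, near the compact. Origin: centre of its underside.
- lipstick: Bystander: a standing lipstick tube, 22 mm diameter, 75 mm high, beyond the press. Origin: centre of its underside.
- spray_can: Bystander: a standing aluminium spray can, 54 mm diameter, 170 mm high, to the left. Origin: centre of its underside.
- coffee_cup: Bystander: a lidded paper coffee cup, 80 mm diameter, 105 mm high, to the left. Origin: centre of its underside.
- brush: Bystander: a make-up brush 160 mm long, 26 mm wide at its round head, lying flat on the table between the robot and the press. Origin: near its middle, on the table side.

How it is judged:
By the outcome, as a careful person would: the job done as asked, in the order asked, and still so for the second after the job is handed in, while the arm keeps its last pose, push and grip.
It also fails if it takes over 61 s, if anything falls off the work surface, if the arm or the gripper's body presses on something with over 40 N, if the wrist force passes 120 N, or if a joint passes its speed limit or range.

## Working session

There is one attempt and no reset: what is moved stays moved. The work goes in short steps, Python scripts to look and compute and a tool call to move; the robot and the scene stay as the last step left them, time stands still between calls to the robot, and variables do not carry over. Pictures are saved under pics/ and viewed, at most 10 in all, crops included, and the job is handed in when it is done.

Besides the shell and the picture viewer there is one more tool, called after "Request:" as name(argument=value, ...) on one line, values as JSON. servo_tool: Moves the arm, as the interface text tells. Its arguments: {"type":"object","properties":{"series":{"type":"string"}},"required":["series"]}

```bash
ls; mkdir -p pics
cat > h.py <<'E'
import numpy as np, cv2
from bench import ctrl
def cam(n):
    c=ctrl.camera(n); c['f']=c['img'].shape[0]/2/np.tan(np.radians(c['fovy'])/2); return c
def pt(c,u,v,d=None):
    d=c['z_map'][int(v),int(u)] if d is None else d
    return (c['extrinsics']@np.array([(u-c['cx'])/c['f']*d,(v-c['cy'])/c['f']*d,d,1]))[:3]
def ray(c,u,v,z):
    o=c['extrinsics'][:3,3]; p=pt(c,u,v,1.)-o; return o+p*(z-o[2])/p[2]
def cloud(c):
    v,u=np.mgrid[:384,:512]; d=c['z_map']
    P=np.stack([(u-c['cx'])/c['f']*d,(v-c['cy'])/c['f']*d,d,np.ones_like(d)],-1)@c['extrinsics'].T
    P=P[...,:3]; P[d==0]=np.nan; return P
def save(c,n,box=None,s=1):
    im=c['img'][...,::-1]
    if box: im=im[box[1]:box[3],box[0]:box[2]]
    cv2.imwrite('pics/'+n,cv2.resize(im,None,fx=s,fy=s,interpolation=cv2.INTER_CUBIC))
E
python3 - <<'E'
from h import *
for n in('top','side'):
    c=cam(n); save(c,n+'1.png',s=1.5); print(n,c['fovy'],c['cx'],c['cy'],np.round(c['extrinsics'],3).tolist())
    np.savez(n+'1.npz',**{k:c[k] for k in c})
o=ctrl.get_obs();print(o)
E
```

```text
pics
top 50.496321838227644 259.1434829548266 186.0902369256155 [[0.013, -0.985, 0.171, 0.338], [-1.0, -0.012, 0.006, -0.04], [-0.003, -0.171, -0.985, 1.282], [0.0, 0.0, 0.0, 1.0]]
side 52.868411519909046 255.1094931621171 187.35081675335357 [[-0.8, -0.404, 0.443, 0.146], [-0.599, 0.552, -0.579, 0.517], [-0.011, -0.729, -0.684, 0.76], [0.0, 0.0, 0.0, 1.0]]
{'time_s': 0.1, 'q': array([-1.34726600e+00,  1.81469706e-01,  1.60791320e+00,  8.23438999e-07,
        1.35377402e+00, -2.06293099e-01]), 'dq': array([ 4.13308890e-04, -6.65130129e-04, -2.94731283e-03,  7.48737312e-05,
       -1.15241051e-03,  5.23988020e-04]), 'joint_efforts': array([ 9.29281632e-04, -4.45872581e+01, -3.52238560e+01, -9.41745293e-05,
        4.21539880e-03, -2.50596344e-06]), 'eef_pos': array([ 0.23952564, -0.5222376 ,  0.25547003]), 'eef_rot': array([-7.82111294e-04,  9.76994946e-01,  2.13261022e-01, -6.33887527e-06]), 'wrist_force': array([ 0.08908731, -0.10673528, -0.32436151]), 'torque': array([-0.01115428, -0.00915927,  0.01530057]), 'grasp_force': 0.0, 'opening': 1.0020726606892068}
```

View pics/top1.png

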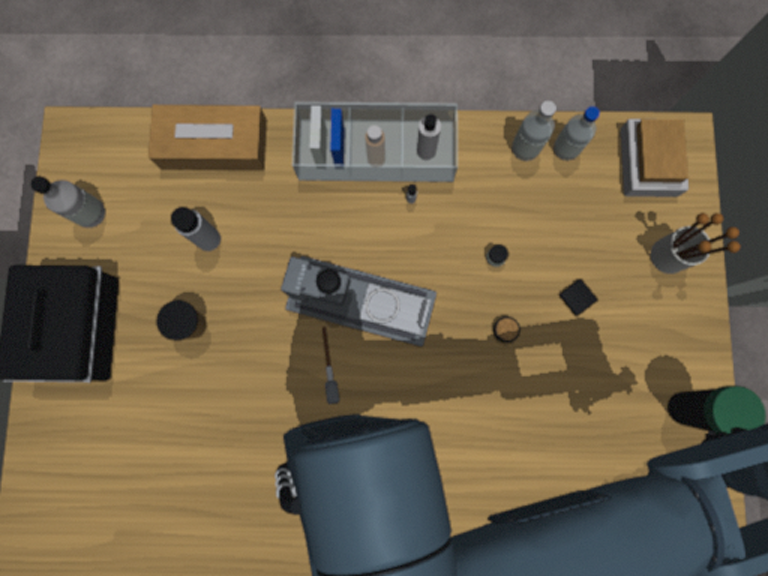

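View pics/side1.png

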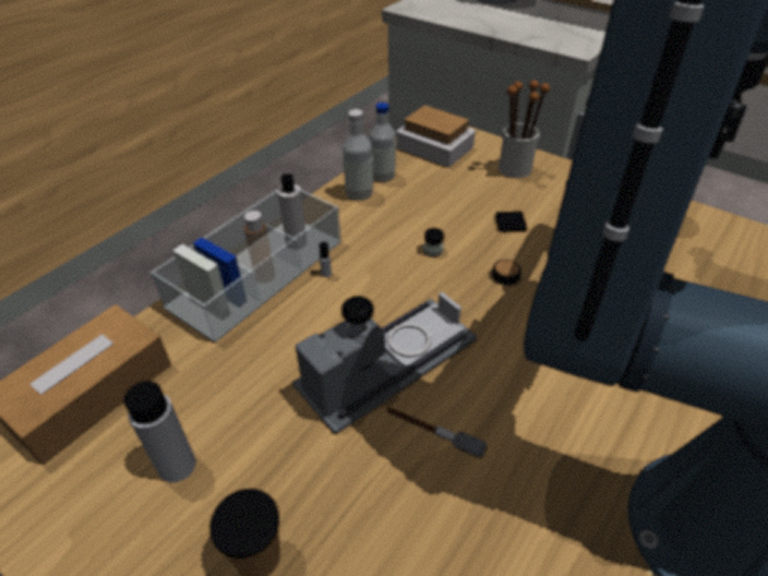

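Top view (shown at 1.5x): knob (329,281), nest ring (381,306), tab (427,318), compact (507,329), jar (497,254), mirror (578,297). Side view: knob (358,308), nest (409,340), tab (450,308), compact (507,271). Next I'll measure from both views.

```bash
python3 - <<'E'
from h import *
C={n:dict(np.load(n+'1.npz')) for n in('top','side')}
for c in C.values(): c['f']=float(c['f'])
px={'compact':((507,329),(507,270)),'nest':((381,306),(409,340)),'tab':((427,318),(450,308)),'knob':((329,281),(358,306)),'jar':((497,254),(434,238)),'mirror':((578,297),(510,221))}
for k,(a,b) in px.items():
    o=[];d=[];D=[]
    for n,p in (('top',a),('side',b)):
        c=C[n];u=np.array(p)/1.5; oo=c['extrinsics'][:3,3]; q=pt(c,*u,1.)-oo; o.append(oo); d.append(q/np.linalg.norm(q)); D.append(np.round(pt(c,*u),4))
    A=sum(np.eye(3)-np.outer(x,x) for x in d); B=sum((np.eye(3)-np.outer(x,x))@y for x,y in zip(d,o))
    print(k,'tri',np.round(np.linalg.solve(A,B),4),'depth',*D)
for n in C:
    P=cloud(C[n]); m=(P[...,2]>.166)&(P[...,2]<.185)&(abs(P[...,0]-.5)<.2)&(abs(P[...,1])<.3)
    m&=np.hypot(P[...,0]-pt(C[n],*(np.array(px['knob'][0 if n=='top' else 1])/1.5))[0],P[...,1]-pt(C[n],*(np.array(px['knob'][0 if n=='top' else 1])/1.5))[1])<.04
    print(n,'knob',m.sum(),np.nanmean(P[m],0),np.nanmax(P[m],0),np.nanmin(P[m],0))
    q=pt(C[n],*(np.array(px['compact'][0 if n=='top' else 1])/1.5))
    m=(P[...,2]>.014)&(P[...,2]<.03)&(np.hypot(P[...,0]-q[0],P[...,1]-q[1])<.045); x=P[m]
    print(n,'compact',m.sum(),x.mean(0),(x.max(0)+x.min(0))/2,x.max(0)-x.min(0))
    # tab
    q=pt(C[n],*(np.array(px['tab'][0 if n=='top' else 1])/1.5))
    m=(P[...,2]>.045)&(P[...,2]<.066)&(np.hypot(P[...,0]-q[0],P[...,1]-q[1])<.045); x=P[m]
    print(n,'tab',m.sum(),x.mean(0),x.max(0),x.min(0))
    if len(x)>5:
        r=cv2.minAreaRect(x[:,:2].astype('f4')*1000); print(r)
    m=(P[...,2]>.112)&(P[...,2]<.13)&(np.abs(P[...,0]-.55)<.15)&(np.abs(P[...,1])<.12);x=P[m];print('head',len(x),x.mean(0),cv2.minAreaRect(x[:,:2].astype('f4')*1000))
E
python3 - <<'E'
import sys;sys.path.insert(0,'.')
import os;os.chdir('.')
import cv2,numpy as np
a=np.load('top1.npz')['img'][160:240,180:350,::-1]; b=np.load('side1.npz')['img'][150:290,190:370,::-1]
A=cv2.resize(a,None,fx=4.6,fy=4.6,interpolation=2)
cv2.imwrite('pics/topc.png',A); cv2.imwrite('pics/sidec.png',cv2.resize(b,None,fx=4,fy=4,interpolation=2))
E
```

```text
compact tri [ 0.4557 -0.2804  0.0129] depth [ 0.4552 -0.2789  0.0206] [ 0.4519 -0.2712  0.0217]
nest tri [ 0.5002 -0.0176  0.0225] depth [ 0.5001 -0.0178  0.0173] [ 0.5037 -0.0215  0.0168]
tab tri [ 0.4769 -0.1117  0.0348] depth [ 0.4714 -0.1113  0.0615] [ 0.4736 -0.0995  0.0479]
knob tri [0.527  0.077  0.1658] depth [0.5246 0.0755 0.1771] [0.523  0.0824 0.1729]
jar tri [ 0.6103 -0.2593  0.032 ] depth [ 0.6074 -0.2563  0.0478] [ 0.6019 -0.2466  0.0441]
mirror tri [ 0.527  -0.4328  0.0045] depth [ 0.5249 -0.4303  0.0135] [ 0.5227 -0.4199  0.0145]
top knob 203 [0.52564787 0.07742158 0.17127716] [0.54685181 0.09971946 0.17858792] [0.50449638 0.05484587 0.16602388]
top compact 237 [ 0.4545015  -0.27866937  0.02152761] [ 0.45494072 -0.27843451  0.02090392] [0.05345246 0.05065931 0.01373954]
top tab 46 [ 0.47754307 -0.1071183   0.05853698] [ 0.50248856 -0.09785663  0.06311202] [ 0.45399288 -0.11548531  0.04716331]
((478.65728759765625, -107.4343032836914), (7.751824855804443, 49.945457458496094), 75.36808013916016)
head 292 [0.5239273  0.08584289 0.12004479] ((528.6390991210938, 86.83531188964844), (77.81432342529297, 60.75007629394531), 75.80736541748047)
side knob 250 [0.5244845  0.08252453 0.17096763] [0.54869937 0.1024779  0.17428552] [0.50363167 0.06041173 0.16605198]
side compact 211 [ 0.453551   -0.27392503  0.02050949] [ 0.45518876 -0.27625329  0.01914807] [0.05345164 0.05227522 0.01027028]
side tab 94 [ 0.47736729 -0.10362763  0.05478079] [ 0.50377792 -0.09661893  0.06125485] [ 0.45464977 -0.11420651  0.04501362]
((479.7192077636719, -104.99857330322266), (8.991059303283691, 50.24748229980469), 76.53943634033203)
head 535 [0.52288634 0.09230494 0.12059704] ((528.4524536132812, 88.77134704589844), (77.61185455322266, 59.75672149658203), 74.5335922241211)
```

View pics/topc.png

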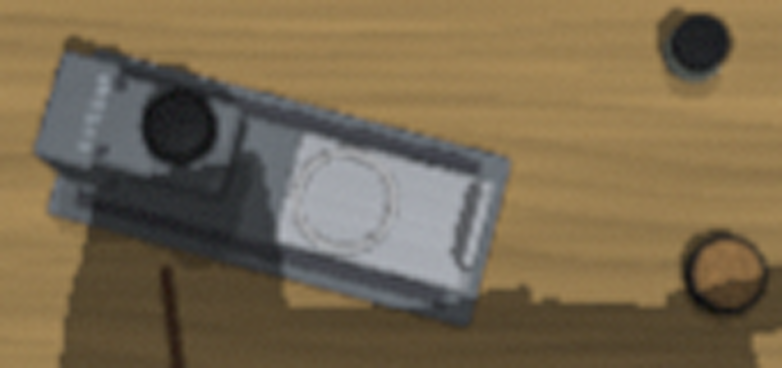

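View pics/sidec.png

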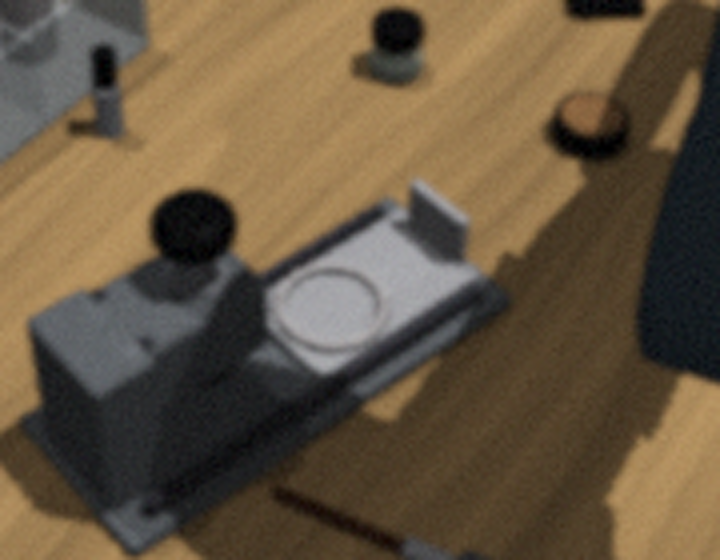

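Run:
```python
from h import *
C={n:dict(np.load(n+'1.npz')) for n in('top','side')}
t=np.array([.2521,.9677])
for n,(s,o,pts) in {'top':(4.6,(180,160),{'nest':(343,202,.026),'compact':(726,271,.022),'knob':(179,125,.172)}),'side':(4,(190,150),{'nest':(329,309,.026),'compact':(592,123,.022),'knob':(193,226,.172)}}.items() if 0 else {'top':(4.6,(180,160),{'nest':(343,202,.026),'compact':(726,271,.022),'knob':(179,125,.172)}),'side':(4.,(190,150),{'nest':(329,309,.026),'compact':(592,123,.022),'knob':(193,222,.172)})}.items():
    for k,(u,v,z) in pts.items(): print(n,k,np.round(ray(C[n],o[0]+(u+.5)/s-.5,o[1]+(v+.5)/s-.5,z),4))
```

```text
File "<stdin>", line 4
    for n,(s,o,pts) in {'top':(4.6,(180,160),{'nest':(343,202,.026),'compact':(726,271,.022),'knob':(179,125,.172)}),'side':(4,(190,150),{'nest':(329,309,.026),'compact':(592,123,.022),'knob':(193,226,.172)}}.items() if 0 else {'top':(4.6,(180,160),{'nest':(343,202,.026),'compact':(726,271,.022),'knob':(179,125,.172)}),'side':(4.,(190,150),{'nest':(329,309,.026),'compact':(592,123,.022),'knob':(193,222,.172)})}.items():
                                                                                                                                                                                                               ^
SyntaxError: closing parenthesis '}' does not match opening parenthesis '('
```

Run:
```python
from h import *
C={n:dict(np.load(n+'1.npz')) for n in('top','side')}
V={'top':(4.6,(180,160),{'nest':(343,202,.026),'compact':(726,271,.022),'knob':(179,125,.172)}),'side':(4.,(190,150),{'nest':(329,309,.026),'compact':(592,123,.022),'knob':(193,222,.172)})}
for n,(s,o,pts) in V.items():
    for k,(u,v,z) in pts.items(): print(n,k,np.round(ray(C[n],o[0]+(u+.5)/s-.5,o[1]+(v+.5)/s-.5,z),4))
```

```text
top nest [ 0.5005 -0.0185  0.026 ]
top compact [ 0.4575 -0.277   0.022 ]
top knob [0.527  0.0783 0.172 ]
side nest [ 0.5004 -0.0131  0.026 ]
side compact [ 0.4519 -0.2688  0.022 ]
side knob [0.5229 0.0854 0.172 ]
```

```bash
cat >> h.py <<'E'
from scipy.spatial.transform import Rotation as R
def go(p,yaw=75.4,tilt=0):
    o=ctrl.get_obs(); q=o['eef_rot']; r=R.from_quat([q[1],q[2],q[3],q[0]])
    a=np.radians(yaw); x=np.array([np.cos(a),np.sin(a),0]); z=np.array([0,0,-1.]); t=R.from_matrix(np.c_[x,np.cross(z,x),z])
    print('t',o['time_s'],'pos',np.round(o['eef_pos'],4),'F',np.round(o['wrist_force'],1),'op',round(o['opening'],3))
    print('shift',np.round(r.inv().apply(np.array(p)-o['eef_pos']),4),'turn',np.round(np.degrees((r.inv()*t).as_rotvec()),2))
E
python3 -c "
from h import *
go([.4565,-.2775,.13])"
```

```text
t 0.1 pos [ 0.2395 -0.5222  0.2555] F [ 0.1 -0.1 -0.3] op 1.002
shift [ 0.2992 -0.1319  0.1258] turn [ -0.07  -0.06 -50.77]
```

Request:
servo_tool(series="-1 0.299 -0.132 0.126 0 0 -50.8;-1 0.299 -0.132 0.126 0 0 -50.8;-1 0.299 -0.132 0.126 0 0 -50.8;-1 0.299 -0.132 0.126 0 0 -50.8;-1 0.299 -0.132 0.126 0 0 -50.8;-1 0.299 -0.132 0.126 0 0 -50.8;-1 0.299 -0.132 0.126 0 0 -50.8;-1 0.299 -0.132 0.126 0 0 -50.8;-1 0.299 -0.132 0.126 0 0 -50.8;-1 0.299 -0.132 0.126 0 0 -50.8;-1 0.299 -0.132 0.126 0 0 -50.8;-1 0.299 -0.132 0.126 0 0 -50.8")

```text
time_s: 1.1
eef_pos: [0.4562, -0.2788, 0.1305]
eef_rot: [0.0, 0.791, 0.612, -0.0]
wrist_force: [-0.8, 0.5, -0.0]
opening: 1.001
grasp_force: 0.0
```

```bash
python3 -c "
from h import *
go([.4565,-.2775,.06])
c=cam('side');save(c,'s2.png',(250,60,450,210),4)
P=cloud(c)
for lo,hi in((.014,.03),(.10,.125),(.125,.15)):
    m=(P[...,2]>lo)&(P[...,2]<hi)&(np.hypot(P[...,0]-.456,P[...,1]+.277)<.09); x=P[m]; print(lo,m.sum(),np.round((x.min(0)+x.max(0))/2,4),np.round(x.max(0)-x.min(0),3),x[:,2].min() if len(x) else 0)
"
```

```text
t 1.1 pos [ 0.4562 -0.2788  0.1305] F [-0.8  0.5 -0. ] op 1.001
shift [ 0.0014 -0.0001  0.0705] turn [0.01 0.03 0.03]
0.014 208 [ 0.455  -0.2771  0.0197] [0.053 0.056 0.011] 0.01437813493010831
0.1 22 [ 0.4538 -0.2779  0.1208] [0.099 0.045 0.008] 0.11672179967897056
0.125 125 [ 0.4547 -0.2791  0.1375] [0.112 0.048 0.025] 0.1250556790032249
```

View pics/s2.png

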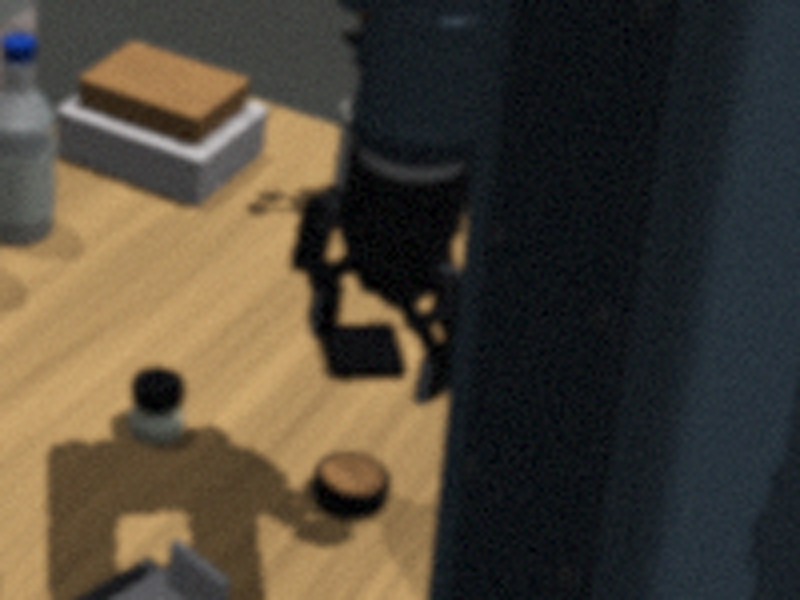

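The crop shows the open fingers (365,350 and 435,370) standing over the compact (350,485), with nothing touching. Tips read 13 mm ahead of the TCP, which fits. Going down to grasp.

Request:
servo_tool(series="-1 0.001 0 0.035 0 0 0;-1 0.001 0 0.065 0 0 0;-1 0.001 0 0.085 0 0 0;-1 0.001 0 0.1 0 0 0;-1 0.001 0 0.1 0 0 0;-1 0.001 0 0.1 0 0 0;0.2 0.001 0 0.1 0 0 0;0.4 0.001 0 0.1 0 0 0;0.6 0.001 0 0.1 0 0 0;0.8 0.001 0 0.1 0 0 0;1 0.001 0 0.1 0 0 0;1 0.001 0 0.1 0 0 0")

```text
time_s: 2.15
eef_pos: [0.4577, -0.2784, 0.0324]
eef_rot: [0.002, 0.791, 0.612, 0.0]
wrist_force: [-3.0, 0.4, 7.3]
opening: 0.601
grasp_force: 61.8
```

Request:
servo_tool(series="1 0 0 0 0 0 0;1 0 0 0 0 0 0;1 0 0 0 0 0 0;1 0 0 0 0 0 0;1 0 0 0 0 0 0;1 0 0 0 0 0 0")

```text
time_s: 2.65
eef_pos: [0.4576, -0.2784, 0.0324]
eef_rot: [0.002, 0.791, 0.612, 0.0]
wrist_force: [-2.1, 0.5, 8.1]
opening: 0.6
grasp_force: 61.8
```

```bash
python3 -c "
from h import *
go([.4565,-.2775,.12])"
```

```text
t 2.65 pos [ 0.4576 -0.2784  0.0324] F [-2.1  0.5  8.1] op 0.6
shift [ 0.0004 -0.0011 -0.0876] turn [0.16 0.12 0.04]
```

Request:
servo_tool(series="1 0 0 -0.02 0 0 0;1 0 0 -0.05 0 0 0;1 0 0 -0.08 0 0 0;1 0 0 -0.1 0 0 0;1 0 0 -0.1 0 0 0;1 0 0 -0.1 0 0 0;1 0 0 -0.1 0 0 0")

```text
time_s: 3.23
eef_pos: [0.4564, -0.2768, 0.13]
eef_rot: [-0.0, 0.791, 0.612, -0.0]
wrist_force: [-1.1, 0.5, -0.7]
opening: 0.597
grasp_force: 63.2
```

```bash
python3 -c "
from h import *
go([.5,-.0185,.12])
c=cam('side');save(c,'s3.png',(310,100,390,170),9)
P=cloud(c); o=ctrl.get_obs()['eef_pos']
d=P-o; t=np.array([.968,-.252]); a=d[...,:2]@t; b=d[...,:2]@[.252,.968]
m=(np.abs(a)<.06)&(np.abs(b)<.045)&(d[...,2]<.02)&(d[...,2]>-.06)
for k in range(-60,61,8):
    s=m&(a*1000>k)&(a*1000<=k+8)
    if s.sum(): print(k,s.sum(),'z',np.round(d[s][:,2].min()*1e3,1),np.round(d[s][:,2].max()*1e3,1),'b',np.round(b[s].min()*1e3),np.round(b[s].max()*1e3))
"
```

```text
t 3.2333 pos [ 0.4564 -0.2768  0.13  ] F [-1.1  0.5 -0.7] op 0.597
shift [ 0.261  -0.0228  0.01  ] turn [-0.01 -0.01  0.03]
-44 37 z -14.9 19.9 b -9.0 8.0
-36 42 z -22.7 19.8 b 2.0 13.0
-28 36 z -30.3 12.6 b 0.0 18.0
-20 43 z -31.7 -7.7 b -5.0 25.0
-12 47 z -31.4 -7.8 b -16.0 26.0
-4 48 z -30.1 -8.5 b -27.0 27.0
4 43 z -31.4 -9.0 b -25.0 26.0
12 32 z -28.2 -7.3 b -21.0 22.0
20 67 z -13.7 19.3 b -13.0 13.0
28 17 z -17.7 19.7 b -13.0 11.0
36 9 z -15.1 12.5 b 3.0 6.0
```

View pics/s3.png

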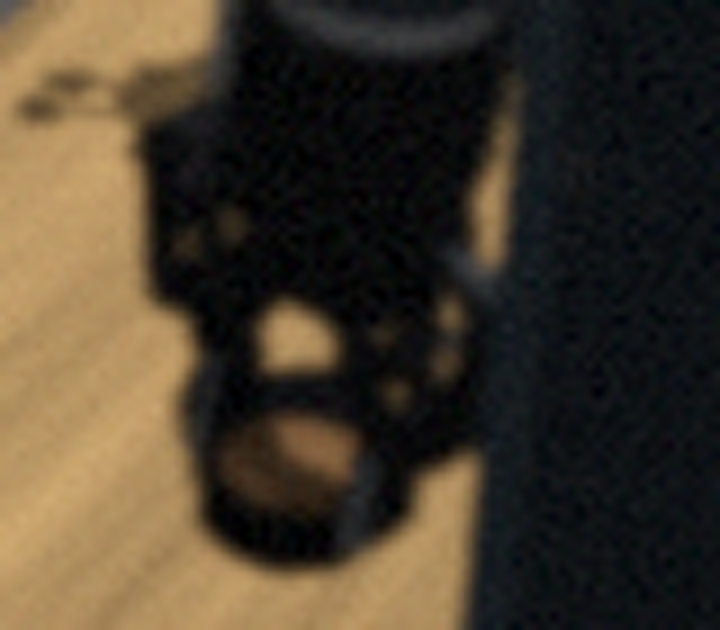

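Compact is held level and centred, with the tips about 10 mm above its underside; in the crop the pan is at (290,455) between the fingers. Now over to the nest.

Request:
servo_tool(series="1 0.035 -0.003 0 0 0 0;1 0.072 -0.0065 0 0 0 0;1 0.109 -0.01 0 0 0 0;1 0.146 -0.013 0 0 0 0;1 0.183 -0.0165 0 0 0 0;1 0.215 -0.0195 0 0 0 0;1 0.24 -0.0215 0 0 0 0;1 0.255 -0.022 0 0 0 0;1 0.26 -0.022 0 0 0 0;1 0.26 -0.022 0 0 0 0;1 0.26 -0.022 0 0 0 0;1 0.26 -0.022 0 0 0 0")

```text
time_s: 4.28
eef_pos: [0.5005, -0.0209, 0.1298]
eef_rot: [-0.0, 0.791, 0.611, -0.0]
wrist_force: [-0.1, -0.2, -0.2]
opening: 0.595
grasp_force: 63.2
```

```bash
python3 -c "
from h import *
go([.5008,-.0195,.0525])
c=cam('side');save(c,'s4.png',(230,100,390,260),3.7)
P=cloud(c); o=ctrl.get_obs()['eef_pos']
d=P-o; a=d[...,:2]@[.968,-.252]; b=d[...,:2]@[.252,.968]
m=(np.hypot(a,b)<.04)&(d[...,2]<-.006)&(d[...,2]>-.035)
print('compact',m.sum(),[np.round((x[m].min()*1e3,x[m].max()*1e3),1) for x in (a,b,d[...,2])])
m=(np.abs(a)<.03)&(b>-.13)&(b<-.06)&(P[...,2]>.045)&(P[...,2]<.066)
print('tab',m.sum(),[np.round((x[m].min()*1e3,x[m].max()*1e3,x[m].mean()*1e3),1) for x in (a,b,P[...,2])])
"
```

```text
t 4.2833 pos [ 0.5005 -0.0209  0.1298] F [-0.1 -0.2 -0.2] op 0.595
shift [0.0015 0.     0.0773] turn [-0.05  0.02 -0.03]
compact 338 [array([-39.4,  32. ]), array([-19.1,  27.4]), array([-32.7,  -6.1])]
tab 80 [array([-25. ,  16.2,  -6.1]), array([-91. , -82.5, -85.7]), array([45.2, 61. , 53.9])]
```

View pics/s4.png

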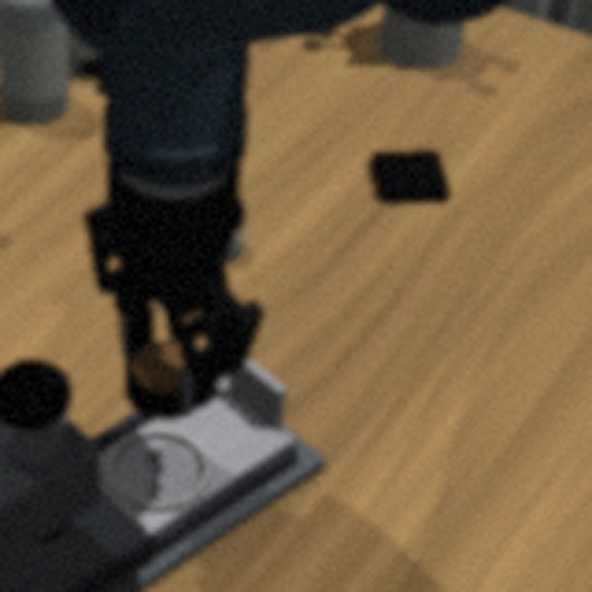

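The crop shows the compact (160,370) held above the tray, ring at (155,470), tab at (262,395), all clear. Going down into the nest with a small +y correction.

Request:
servo_tool(series="1 0.0025 0 0.025 0 0 0;1 0.0025 0 0.045 0 0 0;1 0.0025 0 0.06 0 0 0;1 0.0025 0 0.066 0 0 0;1 0.0025 0 0.07 0 0 0;1 0.0025 0 0.073 0 0 0;1 0.0025 0 0.075 0 0 0;1 0.0025 0 0.0765 0 0 0;1 0.0025 0 0.0765 0 0 0")

```text
time_s: 5.08
eef_pos: [0.5018, -0.0177, 0.0542]
eef_rot: [0.0, 0.791, 0.612, 0.0]
wrist_force: [-0.8, 0.9, -0.5]
opening: 0.596
grasp_force: 63.2
```

```bash
python3 -c "
from h import *
go([.501,-.0185,.0525])
c=cam('side')
P=cloud(c); o=ctrl.get_obs()['eef_pos']
d=P-o; a=d[...,:2]@[.968,-.252]; b=d[...,:2]@[.252,.968]
m=(np.hypot(a,b)<.031)&(P[...,2]<.046)&(P[...,2]>.03)
print('compact',m.sum(),[np.round((x[m].min()*1e3,x[m].max()*1e3),1) for x in (a,b,P[...,2])])
m=(np.abs(a)<.03)&(b>-.13)&(b<-.06)&(P[...,2]>.045)&(P[...,2]<.066)
print('tab',m.sum(),[np.round((x[m].min()*1e3,x[m].max()*1e3,x[m].mean()*1e3),1) for x in (a,b,P[...,2])])
"
```

```text
t 5.0833 pos [ 0.5018 -0.0177  0.0542] F [-0.8  0.9 -0.5] op 0.596
shift [-0.0009 -0.0006  0.0017] turn [0.05 0.   0.02]
compact 241 [array([-28.5,  29.2]), array([-24.2,  26.8]), array([30.2, 45.8])]
tab 96 [array([-25.4,  25.4,  -1.5]), array([-96.2, -85.5, -89.4]), array([45.2, 62.6, 54.5])]
```

Tab centre is at (0, -90) mm from the tool, so the alignment is right, and there is no contact force. Lowering the last millimetres and releasing.

Request:
servo_tool(series="1 0 0 0.001 0 0 0;1 0 0 0.002 0 0 0;1 0 0 0.0025 0 0 0;1 0 0 0.0025 0 0 0")

```text
time_s: 5.47
eef_pos: [0.5019, -0.0176, 0.0524]
eef_rot: [0.0, 0.791, 0.612, 0.0]
wrist_force: [-4.0, 0.6, 10.0]
opening: 0.599
grasp_force: 64.2
```

Request:
servo_tool(series="0 0 0 0 0 0 0;-0.4 0 0 0 0 0 0;-0.6 0 0 0 0 0 0;-0.8 0 0 0 0 0 0;-0.8 0 0 0 0 0 0;-0.8 0 0 0 0 0 0;-0.8 0 0 -0.02 0 0 0;-0.8 0 0 -0.05 0 0 0;-0.8 0 0 -0.08 0 0 0;-0.8 0 0 -0.09 0 0 0;-0.8 0 0 -0.09 0 0 0")

```text
time_s: 6.38
eef_pos: [0.5036, -0.0181, 0.1443]
eef_rot: [0.003, 0.791, 0.612, 0.002]
wrist_force: [0.7, 0.1, -0.5]
opening: 0.9
grasp_force: 0.0
```

```bash
python3 -c "
from h import *
go([.501,-.0185,.15])
c=cam('side');save(c,'s5.png',(230,170,330,270),5.5)
P=cloud(c); o=np.array([.5014,-.0177,0])
d=P-o; a=d[...,:2]@[.968,-.252]; b=d[...,:2]@[.252,.968]
m=(np.hypot(a,b)<.035)&(P[...,2]<.05)&(P[...,2]>.036)
print('compact',m.sum(),[np.round((x[m].min()*1e3,x[m].max()*1e3),1) for x in (a,b,P[...,2])])
s=m&(P[...,2]>.039);A=np.c_[a[s],b[s],np.ones(s.sum())];print('plane',np.linalg.lstsq(A,P[s][:,2],rcond=None)[0])
m=(np.abs(a)<.03)&(b>-.13)&(b<-.06)&(P[...,2]>.045)&(P[...,2]<.066)
print('tab',m.sum(),[np.round((x[m].min()*1e3,x[m].max()*1e3,x[m].mean()*1e3),1) for x in (a,b,P[...,2])])
"
```

```text
t 6.3833 pos [ 0.5036 -0.0181  0.1443] F [ 0.7  0.1 -0.5] op 0.9
shift [-0.001  -0.0024 -0.0057] turn [0.36 0.01 0.03]
compact 284 [array([-27.6,  26.2]), array([-27. ,  26.3]), array([36.2, 45.7])]
plane [-0.00251029 -0.00100772  0.04141796]
tab 84 [array([-24.8,  20.9,  -4.2]), array([-95.7, -85.3, -89.4]), array([45.3, 60.5, 53.9])]
```

View pics/s5.png

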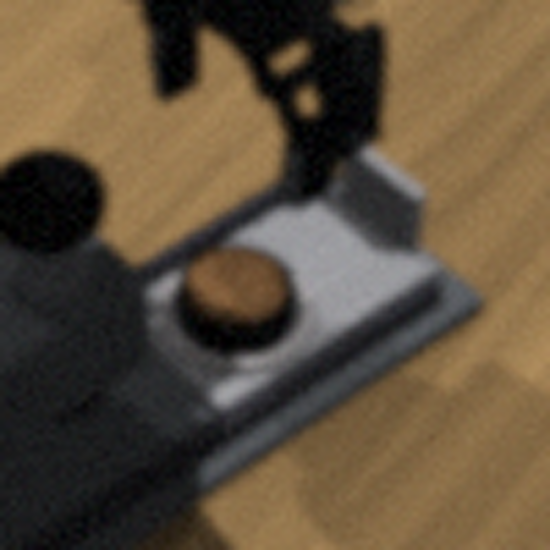

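The compact sits flat in the nest (crop (240,290)): top plane at 41.4 mm, tilt about 0.15°. Next: shut the fingers and go behind the tab.

```bash
python3 -c "
from h import *
go([.4699,-.1387,.061])"
```

```text
t 6.4333 pos [ 0.5023 -0.0178  0.1422] F [-0.4  0.4  0.2] op 0.9
shift [-0.1251 -0.0012  0.0812] turn [0.17 0.   0.03]
```

Request:
servo_tool(series="0 -0.03 -0.001 0 0 0 0;0.5 -0.065 -0.001 0 0 0 0;1 -0.1 -0.001 0 0 0 0;1 -0.12 -0.001 0 0 0 0;1 -0.126 -0.001 0 0 0 0;1 -0.126 -0.001 0.02 0 0 0;1 -0.126 -0.001 0.05 0 0 0;1 -0.126 -0.001 0.07 0 0 0;1 -0.126 -0.001 0.08 0 0 0;1 -0.126 -0.001 0.08 0 0 0;1 -0.126 -0.001 0.08 0 0 0")

```text
time_s: 7.35
eef_pos: [0.4683, -0.1385, 0.0605]
eef_rot: [-0.001, 0.791, 0.612, -0.0]
wrist_force: [-0.1, -0.0, 0.5]
opening: -0.001
grasp_force: 0.0
```

```bash
python3 -c "
from h import *
go([.4699,-.1387,.061])"
```

```text
t 7.35 pos [ 0.4683 -0.1385  0.0605] F [-0.1 -0.   0.5] op -0.001
shift [ 0.0002  0.0016 -0.0005] turn [-0.13 -0.04  0.05]
```

Request:
servo_tool(series="1 0.008 0.001 0 0 0 0;1 0.015 0.001 0 0 0 0;1 0.021 0.001 0 0 0 0;1 0.027 0.001 0 0 0 0;1 0.033 0.001 0 0 0 0;1 0.04 0.001 0 0 0 0;1 0.047 0.001 0 0 0 0;1 0.054 0.001 0 0 0 0;1 0.061 0.001 0 0 0 0;1 0.068 0.001 0 0 0 0;1 0.075 0.001 0 0 0 0;1 0.081 0.001 0 0 0 0")

```text
time_s: 8.35
eef_pos: [0.4903, -0.0603, 0.0613]
eef_rot: [-0.0, 0.791, 0.612, 0.0]
wrist_force: [0.2, -3.7, 1.2]
opening: 0.0
grasp_force: 1.3
```

Request:
servo_tool(series="1 0.006 0 0 0 0 0;1 0.011 0 0 0 0 0;1 0.015 0 0 0 0 0;1 0.019 0 0 0 0 0;1 0.022 0 0 0 0 0;1 0.025 0 0 0 0 0;1 0.025 0 0 0 0 0")

```text
time_s: 8.93
eef_pos: [0.4962, -0.0362, 0.0611]
eef_rot: [-0.0, 0.791, 0.612, 0.0]
wrist_force: [0.6, 0.2, -0.5]
opening: -0.002
grasp_force: 0.0
```

```bash
python3 -c "
from h import *
go([.4699+.026,-.1387+.1,.061])
c=cam('side')
P=cloud(c); o=np.array([.5014,-.0177,0])
d=P-o; a=d[...,:2]@[.968,-.252]; b=d[...,:2]@[.252,.968]
m=(np.abs(a)<.028)&(b>-.13)&(b<.03)&(P[...,2]>.047)&(P[...,2]<.057)
print('tab',m.sum(),np.histogram(b[m]*1000,20))"
```

```text
t 8.9333 pos [ 0.4962 -0.0362  0.0611] F [ 0.6  0.2 -0.5] op -0.002
shift [-0.0025  0.0003  0.0001] turn [-0.04 -0.03  0.03]
tab 66 (array([ 2,  0,  3,  0,  1,  1,  0,  2,  1,  6,  1,  1,  1,  0,  3,  2,  2,
        7, 19, 14]), array([-27.97898161, -26.57565404, -25.17232647, -23.7689989 ,
       -22.36567133, -20.96234375, -19.55901618, -18.15568861,
       -16.75236104, -15.34903347, -13.9457059 , -12.54237833,
       -11.13905076,  -9.73572319,  -8.33239562,  -6.92906805,
        -5.52574048,  -4.12241291,  -2.71908534,  -1.31575776,
         0.08756981]))
```

Request:
servo_tool(series="1 0.003 0 0 0 0 0;1 0.006 0 0 0 0 0;1 0.008 0 0 0 0 0;1 0.01 0 0 0 0 0;1 0.011 0 0 0 0 0;1 0.012 0 0 0 0 0")

```text
time_s: 9.48
eef_pos: [0.499, -0.025, 0.061]
eef_rot: [-0.0, 0.791, 0.612, -0.0]
wrist_force: [-2.2, -1.7, -0.8]
opening: -0.002
grasp_force: 1.0
```

Request:
servo_tool(series="1 0.001 0 0 0 0 0;1 0.002 0 0 0 0 0;1 0.003 0 0 0 0 0;1 0.003 0 0 0 0 0")

```text
time_s: 9.82
eef_pos: [0.5003, -0.0222, 0.0613]
eef_rot: [-0.0, 0.791, 0.612, 0.0]
wrist_force: [-0.8, -1.2, -0.2]
opening: 0.002
grasp_force: 0.5
```

Request:
servo_tool(series="1 0.001 0 0 0 0 0;1 0.002 0 0 0 0 0;1 0.003 0 0 0 0 0;1 0.004 0 0 0 0 0")

```text
time_s: 10.15
eef_pos: [0.5007, -0.0209, 0.0614]
eef_rot: [0.001, 0.791, 0.612, -0.002]
wrist_force: [-6.6, -18.7, 0.2]
opening: 0.001
grasp_force: 10.2
```

Request:
servo_tool(series="1 0.001 0 0 0 0 0;1 0.002 0 0 0 0 0;1 0.003 0 0 0 0 0;1 0.003 0 0 0 0 0")

```text
time_s: 10.48
eef_pos: [0.5008, -0.0208, 0.0615]
eef_rot: [0.002, 0.791, 0.612, -0.004]
wrist_force: [-10.7, -29.1, 3.3]
opening: -0.001
grasp_force: 15.3
```

Solid stop: pushing on gave force but no motion. Backing off and rising, then I'll check the tray and the knob.

Request:
servo_tool(series="1 -0.01 0 0 0 0 0;1 -0.025 0 0 0 0 0;1 -0.04 0 0 0 0 0;1 -0.04 0 -0.03 0 0 0;1 -0.04 0 -0.07 0 0 0;1 -0.04 0 -0.11 0 0 0;1 -0.04 0 -0.15 0 0 0;1 -0.04 0 -0.175 0 0 0;1 -0.04 0 -0.18 0 0 0;1 -0.04 0 -0.18 0 0 0")

```text
time_s: 11.32
eef_pos: [0.4936, -0.0546, 0.2441]
eef_rot: [0.002, 0.791, 0.612, 0.002]
wrist_force: [0.7, -0.5, 0.1]
opening: 0.0
grasp_force: 0.0
```

```bash
python3 -c "
from h import *
go([.5265,.079,.24])
c=cam('side');save(c,'s6.png',(180,130,340,290),3.7)
P=cloud(c); o=np.array([.5265,.079,0])
d=P-o; a=d[...,:2]@[.968,-.252]; b=d[...,:2]@[.252,.968]
m=(np.abs(a)<.035)&(b>-.13)&(b<-.05)&(P[...,2]>.047)&(P[...,2]<.057)
print('tab',m.sum(),np.round(np.percentile(b[m]*1000,[5,25,50,75,95]),1),np.round([a[m].min(),a[m].max()],4))
m=(np.hypot(a,b)<.035)&(P[...,2]>.165)&(P[...,2]<.18)
print('knob',m.sum(),[np.round((x[m].min()*1e3,x[m].max()*1e3),1) for x in (a,b,P[...,2])],np.percentile(P[m][:,2],90))
"
```

```text
t 11.3167 pos [ 0.4936 -0.0546  0.2441] F [ 0.7 -0.5  0.1] op 0.0
shift [ 0.1376 -0.0017  0.0041] turn [ 0.36 -0.    0.04]
tab 47 [-93.2 -87.  -86.3 -85.7 -84.3] [-0.0244  0.0275]
knob 267 [array([-23. ,  22.7]), array([-20.5,  23.9]), array([165.1, 174.6])] 0.17318124877032745
```

View pics/s6.png

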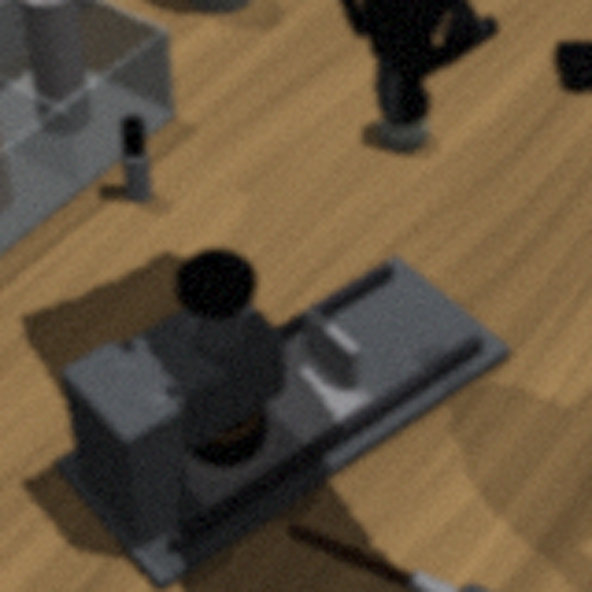

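The tray is home (tab (330,350) in the crop, its centre 90 mm from the knob axis) with the compact under the head at (230,440). Knob at (216,285). Moving over it.

Request:
servo_tool(series="1 0.03 -0.001 0 0 0 0;1 0.06 -0.001 0 0 0 0;1 0.09 -0.001 0 0 0 0;1 0.115 -0.0015 0 0 0 0;1 0.13 -0.0015 0 0 0 0;1 0.138 -0.0015 0.005 0 0 0;1 0.138 -0.0015 0.015 0 0 0;1 0.138 -0.0015 0.025 0 0 0;1 0.138 -0.0015 0.035 0 0 0;1 0.138 -0.0015 0.035 0 0 0;1 0.138 -0.0015 0.035 0 0 0;1 0.138 -0.0015 0.035 0 0 0")

```text
time_s: 12.37
eef_pos: [0.5252, 0.0789, 0.2062]
eef_rot: [-0.0, 0.791, 0.611, -0.0]
wrist_force: [0.8, 1.3, -0.1]
opening: -0.002
grasp_force: 0.0
```

```bash
python3 -c "
from h import *
go([.5265,.079,.199])"
```

```text
t 12.3667 pos [0.5252 0.0789 0.2062] F [ 0.8  1.3 -0.1] op -0.002
shift [0.0005 0.0012 0.0072] turn [-0.01  0.   -0.04]
```

Request:
servo_tool(series="1 0 0.001 0.002 0 0 0;1 0 0.001 0.004 0 0 0;1 0 0.001 0.006 0 0 0;1 0 0.001 0.006 0 0 0")

```text
time_s: 12.7
eef_pos: [0.526, 0.0793, 0.2]
eef_rot: [-0.0, 0.791, 0.612, -0.0]
wrist_force: [-0.3, 0.4, 0.2]
opening: 0.002
grasp_force: 0.0
```

Request:
servo_tool(series="1 0 0 0.001 0 0 0;1 0 0 0.002 0 0 0;1 0 0 0.002 0 0 0;1 0 0 0.002 0 0 0")

```text
time_s: 13.03
eef_pos: [0.5263, 0.0794, 0.1988]
eef_rot: [0.0, 0.791, 0.612, 0.0]
wrist_force: [-1.1, 0.5, 3.7]
opening: 0.004
grasp_force: 2.2
```

Request:
servo_tool(series="1 0 0 0.001 0 0 0;1 0 0 0.002 0 0 0;1 0 0 0.002 0 0 0;1 0 0 0.002 0 0 0")

```text
time_s: 13.37
eef_pos: [0.5263, 0.0793, 0.1965]
eef_rot: [0.0, 0.791, 0.612, 0.0]
wrist_force: [-2.1, -0.0, 4.4]
opening: -0.002
grasp_force: 2.4
```

Request:
servo_tool(series="1 0 0 0.001 0 0 0;1 0 0 0.002 0 0 0;1 0 0 0.002 0 0 0;1 0 0 0.002 0 0 0")

```text
time_s: 13.7
eef_pos: [0.5263, 0.0793, 0.1945]
eef_rot: [0.0, 0.791, 0.612, 0.0]
wrist_force: [-1.6, -0.9, 5.4]
opening: -0.001
grasp_force: 2.7
```

Contact at TCP z of about 0.199, as expected; the target is 0.184.

Request:
servo_tool(series="1 0 0 0.001 0 0 0;1 0 0 0.002 0 0 0;1 0 0 0.003 0 0 0;1 0 0 0.004 0 0 0;1 0 0 0.005 0 0 0;1 0 0 0.006 0 0 0;1 0 0 0.007 0 0 0;1 0 0 0.008 0 0 0;1 0 0 0.009 0 0 0;1 0 0 0.01 0 0 0;1 0 0 0.01 0 0 0;1 0 0 0.01 0 0 0")

```text
time_s: 14.7
eef_pos: [0.5264, 0.0794, 0.1855]
eef_rot: [0.0, 0.791, 0.612, 0.0]
wrist_force: [-4.8, 0.1, 11.9]
opening: -0.001
grasp_force: 6.4
```

Request:
servo_tool(series="1 0 0 0.0015 0 0 0;1 0 0 0.0015 0 0 0;1 0 0 0.0015 0 0 0;1 0 0 0.0015 0 0 0;1 0 0 0.0015 0 0 0;1 0 0 0.0015 0 0 0")

```text
time_s: 15.2
eef_pos: [0.5264, 0.0793, 0.1842]
eef_rot: [0.0, 0.791, 0.612, 0.0]
wrist_force: [-5.6, -0.4, 13.4]
opening: 0.0
grasp_force: 6.9
```

```bash
python3 -c "
from h import *
go([.5265,.079,.184])
c=cam('side');save(c,'s7.png',(180,110,340,270),3.7)"
```

```text
t 15.2 pos [0.5264 0.0793 0.1842] F [-5.6 -0.4 13.4] op 0.0
shift [-0.0003  0.0002  0.0002] turn [ 0.05 -0.    0.04]
```

View pics/s7.png

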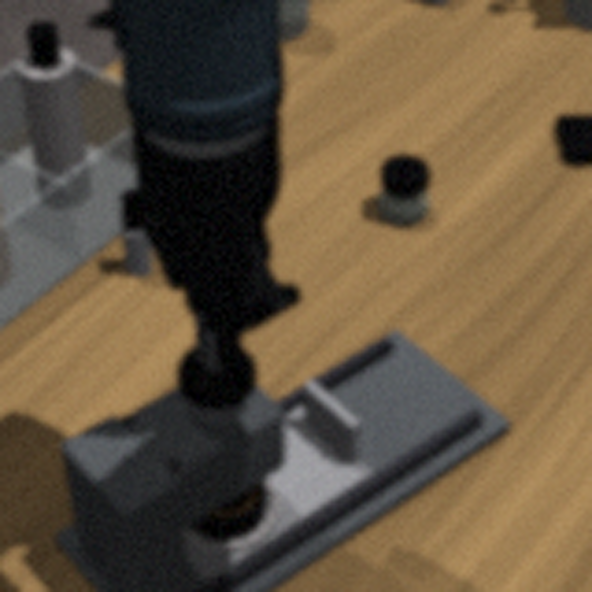

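The knob (217,372) is held down about 15 mm at 13.4 N, which matches the figure given with the compact under the pad. The compact (235,510) and tray are still home. Handing in.

```bash
python3 -c "
from h import *
print(ctrl.hand_in())"
```

```text
the job is handed in; nothing more can be done
None
```

The job is handed in: the compact sits flat in the nest, the tray is fully home against its stop, and the arm is holding the knob about 15 mm down at 13 N.

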